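# Pack the service case and snap its lid shut

## Robot

A 6-joint arm with a two-finger parallel gripper is mounted at the origin on a cart in front of the work surface, level with it; the furniture and walls round the work are solid. World frame = base frame: x ahead of the robot, y to its left, z up, the work surface at z = 0. Lengths are in mm, angles in rad, forces in N, time in s.
With the tool pointing down it reaches from about 350 to 975 mm from the base axis. Payload 7.1 kg.
Tool frame: the origin (TCP) lies on the front face of the gripper's body, between the roots of the fingers; the fingertips stand 80 mm ahead of it and the grasp point (between the pads) lies 61 mm ahead of it (env.tips_ahead is the distance from the TCP to the fingertips, in mm); z points along the fingers, y is the line along which they close (so a half turn about z gives the same grasp; the last joint's range is limited). The gripper opens to 88 mm and grips with 3 to 60 N. Pads are 20 mm wide; open, the fingers measure 115 mm over their backs; the gripper's body (75 mm by 178 mm) begins 61 mm behind the grasp point.
Start: joints at [-1.278, 0.423, 1.63, -0, 1.089, -0.019], TCP at [191.751, -594.842, 302.675] pointing down, gripper open.
Joint ranges: [-3, 3], [-0.9, 2.11], [0.09, 2.58], [-1.31, 4.45], [0.11, 2.69], [-2.54, 2.54]. Speed limits (rad/s): [2.39, 2.39, 3.01, 3.14, 3.14, 3.14].

## Interface

Orientations are given as a unit quaternion [x, y, z, w].
In Python, from station import env, set_gripper, viewer, workorder gives the robot as it stands. Calls block until the motion is done:
- env.reach(position, orientation): joint-space move of the TCP to a pose.
- env.move_l(position, rot=None, rate=150, f_stop=None): straight line of the TCP; rot=None keeps the orientation; rate is the mean speed in mm/s. With f_stop (N) it stops when the force on the tool has changed by that much, and returns True; else False.
- env.move_joints(angles): joint-space move.
- set_gripper(opening): finger opening in mm; the grip force is fixed at half the most; returns when the fingers have stopped.
- env.hold(seconds).
- env.ik(position, orientation): joint angles nearest the present ones, or None.
- env.read_state(): the state.
- viewer.camera(name): name is "side" or "top" or "wrist"; returns the picture (480x640x3 uint8, blue, green, red); there is no depth.
- viewer.camera_params(name): a dict with "fx", "fy", "cx", "cy" (pixels), "pose" (4x4, takes a point from camera to world coordinates); the wrist camera has in their place "tool_from_camera" (4x4, takes a point from camera to tool coordinates, whose origin is the TCP and whose axes are the flange's). Camera axes: x right, y up, looking along -z (the intrinsics and any distortion apply to the point x, -y, -z); pixel columns grow to the right and rows downward; lengths in mm; the calibration is good to about 2 mm. A picture is of the moment at which its call begins: read the wrist's pose just before it. camera_params takes no time and is no camera call.
A pose or a line that the arm cannot do raises env.IKError and nothing moves.
- workorder.sign_off(): hands the job in; it is judged then, once.
The state is a dict: "time_s": time; "qpos": joint angles; "dq": joint speeds; "tau": joint torques, N m; "tool_pos": TCP position; "orientation": TCP orientation; "force": force on the tool from outside, world axes, zero at the start; "wrist_torque": the same for the moment, N m; "width": finger opening in mm; "grip_force": force on a finger pad.
Only numpy, scipy, OpenCV 4.12 (cv2) and the standard library are available. Lean on these libraries where they do the work, as an engineer would, in place of code of your own. Each camera call takes 0.05 s, during which the arm holds its last target. There are 200 camera calls.

## Task

Pack the service case: lay the grease cartridge in its cradle (the bay with the two rubber ribs) and the long slim part box flat on the pad in the other bay, setting both down gently. Then swing the lid down without slamming it and press on its thumb pad until the catch snaps and the lid is fully shut. Leave the other things on the bench where they are.

Things in the scene. Friction and masses are not known exactly. Their poses are not given: they have to be found in the camera images.
- case: grey sheet-metal case fixed to the bench, 180 (x) x 220 (y) x 70 mm high, walls and floor 5 mm. Origin: centre of its underside; z up; -x is its front, where a spring catch stands 24 mm out from the middle of the wall, 72 mm high; +x is the hinge side. A low divider along x (4 mm thick, 32 mm above the floor) at y = 0 parts it into two bays, each 170 x 103 mm.
- cartridge_bay (a point): middle of the floor of the bay on the case's +y side, 5 mm above the case's origin. Two rubber ribs run along x on either side of it, 12 mm high, 6 mm thick, with 34 mm between them: the cartridge lies between and on top of them, along x, its axis then 32 mm above this floor and directly above this point.
- box_bay (a point): middle of the flat rubber pad, 20 mm thick, that fills the floor of the bay on the case's -y side: 25 mm above the case's origin. The long box lies here flat with its length along the case's x.
- case_lid (a joint): angle of the case's lid, rad: 0 fully shut, about 1.57 upright, 1.95 widest open. A stiff hinge lets it stay where it is left. Going down it meets the spring catch at about 0.08 rad; pressing on the pad with about 12 N snaps it past, then the catch holds it at 0.
- lid_hinge (a point): middle of the lid's hinge line, on the case's far (+x) top edge, 70 mm above the bench; the line runs along the case's y. The lid is a plate 180 mm long from this line to its free edge, 220 mm wide, 6 mm thick; its x points from the free edge to the hinge, z out of its outer face (up when shut).
- lid_pad (a point): middle of the rubber thumb pad (34 x 60 mm) on the lid's outer face, 152 mm from the hinge line and 28 mm from the free edge; 77 mm above the bench when the lid is shut.
- cartridge: grease cartridge, a cylinder 52 mm in diameter and 145 mm long with a short thin nose at its +x end, lying on the bench; 0.42 kg. x along its axis; origin on its surface, at the underside as it lies at the start (it turns with the cartridge when that rolls).
- cartridge_axis (a point): middle of the cartridge, on its axis: 26 mm above the bench at the start. It balances about 5 mm from here towards -x.
- long_box: long slim cardboard part box, 112 (x) x 51 (y) x 36 mm high, 0.17 kg, lying on the bench. Origin: centre of its underside, x along its length, z up.
- big_box: bystander: bigger part box, 122 x 76 x 51 mm, at the back left. Origin: centre of its underside.
- pulley: bystander: belt pulley lying flat, 86 mm in diameter, 32 mm high. Origin: centre of its underside.
- spool: bystander: spool of trimmer line lying flat, 90 mm in diameter, 36 mm high. Origin: centre of its underside.

How it is judged:
By the outcome, as a careful person would: the job done as asked, in the order asked, and still so for the second after the job is handed in, with the robot touching nothing.
It also fails if it takes over 72 s, if anything falls off the work surface, if the arm or the gripper's body presses on something with over 40 N, if the wrist force passes 120 N, or if a joint passes its speed limit or range.

## Working session

There is one attempt and no reset: what is moved stays moved. The work goes in short steps, each a Python script; the robot and the scene stay as the last script left them, time stands still between calls to the robot, and variables do not carry over. Pictures are saved under pics/ and viewed, at most 11 in all, crops included, and the job is handed in when it is done.

```bash
ls; mkdir -p pics; python3 - <<'E'
from station import env, set_gripper, viewer, workorder
import cv2, numpy as np
np.set_printoptions(precision=4,suppress=True)
for n in ("top","side"):
    cv2.imwrite(f"pics/{n}0.png",viewer.camera(n)); print(n,viewer.camera_params(n))
print(viewer.camera_params("wrist")); print(env.read_state())
E
```

```text
pics
top {'fx': 564.3078644961236, 'fy': 564.3078644961236, 'cx': 321.6182409304278, 'cy': 228.12268151719726, 'pose': array([[  -0.0085,    0.9781,   -0.2081,  314.9926],
       [  -1.    ,   -0.0076,    0.0051,  136.8647],
       [   0.0034,    0.2081,    0.9781, 1155.2123],
       [   0.    ,    0.    ,    0.    ,    1.    ]])}
side {'fx': 602.1392453297866, 'fy': 602.1392453297866, 'cx': 327.35087923145016, 'cy': 233.67609495545383, 'pose': array([[   0.8506,   -0.4494,    0.2729,  959.9235],
       [   0.5256,    0.7148,   -0.4613, -573.8029],
       [   0.0123,    0.5358,    0.8443, 1374.3675],
       [   0.    ,    0.    ,    0.    ,    1.    ]])}
{'fx': 354.50919083441437, 'fy': 354.50919083441437, 'cx': 319.9449255856857, 'cy': 243.90731068625513, 'tool_from_camera': array([[  0.0003,   0.9681,   0.2504,  69.1663],
       [  1.    ,  -0.0003,   0.    ,   0.6901],
       [  0.0001,   0.2504,  -0.9681, -81.6086],
       [  0.    ,   0.    ,   0.    ,   1.    ]])}
{'time_s': 0.1, 'qpos': array([-1.278 ,  0.4238,  1.6306,  0.    ,  1.0886, -0.019 ]), 'dq': array([ 0.0001, -0.0011, -0.0007, -0.0006, -0.0011, -0.0004]), 'tau': array([ -0.0005, -54.5615, -27.4324,   0.0646,   0.0187,  -0.    ]), 'tool_pos': array([ 191.6331, -594.4895,  301.9632]), 'orientation': array([ 0.9879,  0.1553, -0.0001, -0.0007]), 'force': array([ 0.5665, -0.1362, -0.9414]), 'wrist_torque': array([-0.003 , -0.0108,  0.0143]), 'grip_force': 0.0, 'width': 87.90305813690136}
```

View pics/top0.png

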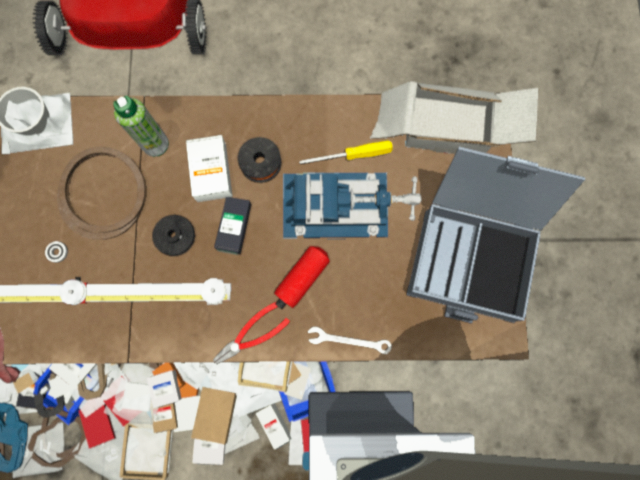

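View pics/side0.png

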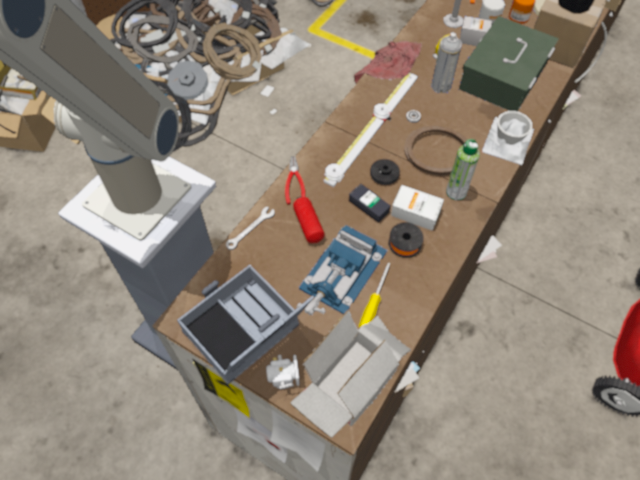

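Top view: the cartridge is red at (303,277), with its nose towards (279,304). The long box is dark, at (233,225), and the case's rim runs about (430,207), (541,232), (526,320), (409,292) with the lid standing beyond it. The vise lies between the parts and the case.

```bash
cat > h.py <<'E'
from station import env, set_gripper, viewer, workorder
import cv2, numpy as np
from scipy.spatial.transform import Rotation as R
np.set_printoptions(precision=2,suppress=True)
def wpose():
    s=env.read_state(); T=np.eye(4); T[:3,:3]=R.from_quat(s["orientation"]).as_matrix(); T[:3,3]=s["tool_pos"]
    return T@viewer.camera_params("wrist")["tool_from_camera"]
def px2w(P,p,uv,z):
    uv=np.atleast_2d(uv).astype(float)
    d=np.c_[(uv[:,0]-p["cx"])/p["fx"],-(uv[:,1]-p["cy"])/p["fy"],-np.ones(len(uv))]@P[:3,:3].T
    return P[:3,3]+d*((z-P[2,3])/d[:,2])[:,None]
def w2px(P,p,X):
    c=(np.atleast_2d(X)-P[:3,3])@P[:3,:3]
    return np.c_[p["cx"]+p["fx"]*c[:,0]/-c[:,2],p["cy"]+p["fy"]*c[:,1]/c[:,2]]
def down(a):  # tool down, tool y (closing line) at world angle a+90deg, tool x at angle a
    return R.from_matrix(np.array([[np.cos(a),np.sin(a),0],[np.sin(a),-np.cos(a),0],[0,0,-1]]).T.T).as_quat()
E
python3 - <<'E'
from h import *
p=viewer.camera_params("top");P=p["pose"]
print("rim",px2w(P,p,[(430,207),(541,232),(526,320),(409,292)],70))
print("cart",px2w(P,p,[(303,277),(318,252),(285,301)],26))
print("box",px2w(P,p,[(233,225)],36)); print("vise",px2w(P,p,[(285,237),(285,172),(420,200)],40))
print("spool,pulley,big",px2w(P,p,[(260,160),(174,235),(208,168)],36))
E
```

```text
rim [[ 587.01  -84.14   70.  ]
 [ 534.71 -300.05   70.  ]
 [ 364.11 -256.17   70.  ]
 [ 419.1   -35.61   70.  ]]
cart [[455.14 169.19  26.  ]
 [505.78 138.7   26.  ]
 [407.46 205.1   26.  ]]
box [[560.96 310.74  36.  ]]
vise [[534.54 204.89  40.  ]
 [671.23 205.57  40.  ]
 [609.42 -70.52  40.  ]]
spool,pulley,big [[698.97 257.95  36.  ]
 [541.2  429.39  36.  ]
 [682.36 365.46  36.  ]]
```

```bash
python3 - <<'E'
from h import *
q=down(0.0)
env.move_l([192,-594,400])
for n,pos in (("case",[470,-170,400]),("parts",[500,235,380])):
    env.reach(pos,q); env.hold(0.3)
    P=wpose(); im=viewer.camera("wrist"); np.save(f"{n}.npy",P); cv2.imwrite(f"pics/{n}.png",im); print(n,P[:3,3],env.read_state()["time_s"],env.read_state()["qpos"])
E
```

```text
case [ 539.25 -170.78  481.55] 3.0917 [-0.37  0.13  1.8   0.    1.22  1.2 ]
parts [569.56 233.94 461.68] 4.95 [ 0.42  0.23  1.71 -0.    1.19  1.99]
```

View pics/case.png

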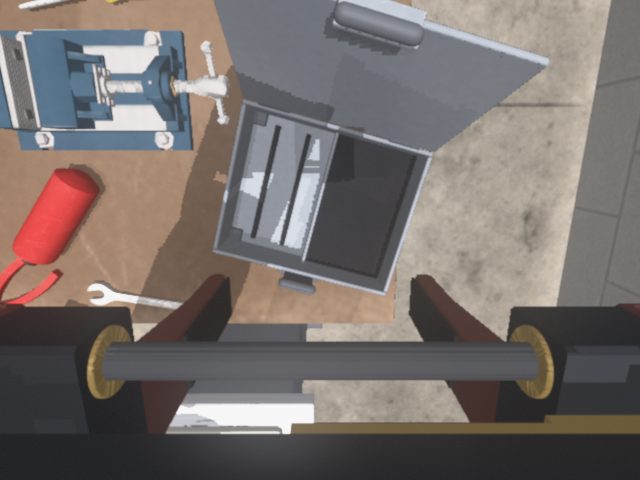

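View pics/parts.png

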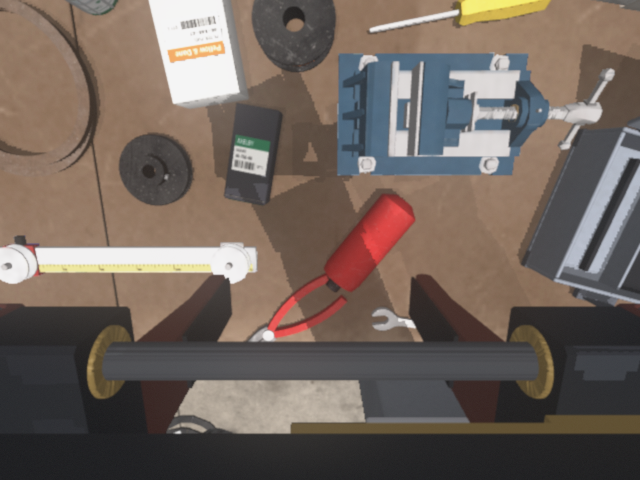

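Case view: the rim runs about (246,102), (431,152), (386,293), (216,251), the catch is at (298,283), and the ribbed bay is on the left (+y). Parts view: the cartridge body runs from (398,205) to (339,281) with its nose at (333,286), and the long box's corners are about (237,105), (282,110), (270,203), (225,196). I'll enlarge the box and rim corners to read them more precisely.

```bash
python3 - <<'E'
import cv2, numpy as np
a=cv2.imread("pics/parts.png")[90:220,210:300]; b=cv2.imread("pics/case.png")[85:310,205:440]
g=lambda m:np.clip((m/255.)**0.6*255,0,255).astype(np.uint8)
a=cv2.resize(g(a),None,fx=3.4,fy=3.4,interpolation=cv2.INTER_CUBIC); b=cv2.resize(g(b),None,fx=2,fy=2,interpolation=cv2.INTER_CUBIC)
o=np.zeros((450,780,3),np.uint8); o[:a.shape[0],:a.shape[1]]=a; o[:450,308:308+470]=b; cv2.imwrite("pics/zoom.png",o)
E
```

```text
(no output)
```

View pics/zoom.png

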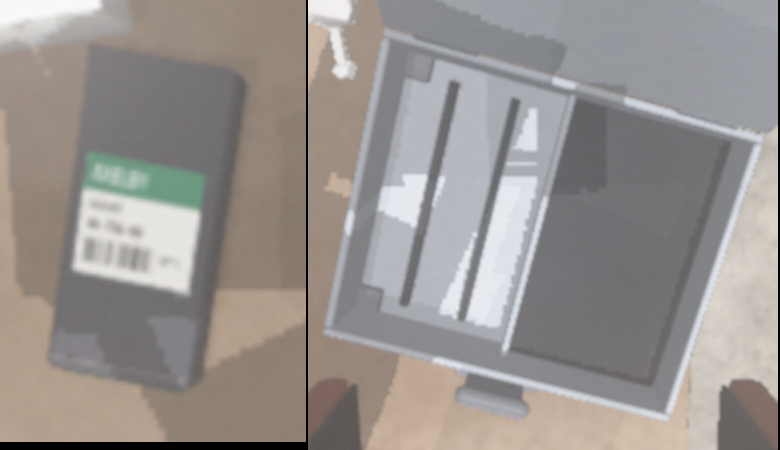

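The zoom shows the box's top-face corners at (90,45), (233,70), (192,376), (55,351) and the case's outer rim corners at (388,33), (762,138), (668,417), (326,332). In the case view, the lid's free corner is at (548,64).

```bash
cat > fit.py <<'E'
from h import *
from scipy.optimize import least_squares, minimize
p=viewer.camera_params("wrist")
Pp,Pc=np.load("parts.npy"),np.load("case.npy")
def fitrect(P,uv,loc,x0):
    def f(v,full=False):
        c,s=np.cos(v[2]),np.sin(v[2]); X=np.c_[v[0]+c*loc[:,0]-s*loc[:,1],v[1]+s*loc[:,0]+c*loc[:,1],loc[:,2]]
        return (w2px(P,p,X)-uv).ravel()
    r=least_squares(f,x0); print(r.x,"res",r.fun); return r.x
za=np.array([(90,45),(233,70),(192,376),(55,351)])/3.4+[210,90]
zb=(np.array([(388,33),(762,138),(668,417),(326,332)])-[308,0])/2+[205,85]
print("BOX"); fitrect(Pp,za,np.array([(56,25.5,36),(56,-25.5,36),(-56,-25.5,36),(-56,25.5,36)]),[560,310,-.2])
print("CASE"); c=fitrect(Pc,zb,np.array([(90,110,70),(90,-110,70),(-90,-110,70),(-90,110,70)]),[476,-169,-.2])
ex=np.array([np.cos(c[2]),np.sin(c[2]),0]);ey=np.array([-ex[1],ex[0],0])
hg=np.array([c[0],c[1],70])+90*ex-110*ey
for t in np.arange(1.2,2,.1): print(round(t,1),w2px(Pc,p,hg+180*(-np.cos(t)*ex+np.sin(t)*np.array([0,0,1]))))
print("CART")
def cyl(x,y,a):
    th=np.linspace(0,2*np.pi,40,endpoint=False); e=np.array([np.cos(a),np.sin(a),0]);n=np.array([-e[1],e[0],0])
    C=np.array([x,y,26])+26*(np.cos(th)[:,None]*n+np.sin(th)[:,None]*[0,0,1]); return np.r_[C-72.5*e,C+72.5*e]
top=viewer.camera_params("top")
for nm,im,P,pp in (("parts","pics/parts.png",Pp,p),("top","pics/top0.png",top["pose"],top)):
    im=cv2.imread(im); h=cv2.cvtColor(im,cv2.COLOR_BGR2HSV)
    m=(((h[...,0]<8)|(h[...,0]>172))&(h[...,1]>150)&(h[...,2]>60)).astype(np.uint8)
    k=15 if nm=="parts" else 7; m=cv2.morphologyEx(m,cv2.MORPH_OPEN,cv2.getStructuringElement(2,(k,k)))
    n,l,st,ce=cv2.connectedComponentsWithStats(m); i=np.argmin(np.hypot(*(ce-w2px(P,pp,[[455,169,26]])).T)); m=(l==i).astype(np.uint8)
    def cost(v):
        z=np.zeros(m.shape,np.uint8); cv2.fillConvexPoly(z,cv2.convexHull((w2px(P,pp,cyl(*v))*16).round().astype(np.int32)),1,shift=4)
        return 1-(z&m).sum()/(z|m).sum()
    r=minimize(cost,[455,169,2.5],method="Nelder-Mead",options=dict(initial_simplex=[[455,169,2.5],[470,169,2.5],[455,184,2.5],[455,169,2.65]]))
    print(nm,m.sum(),r.x,1-r.fun)
E
python3 fit.py
```

```text
BOX
[567.82 313.36  -0.18] res [-0.85 -4.23  2.07 -3.04  0.27  4.27 -1.56  4.14]
CASE
[ 479.9  -170.25   -0.26] res [-2.03 -2.71  2.72 -1.06  1.11  3.36 -1.74  2.  ]
1.2 [[477.76 244.96]]
1.3 [[490.48 223.72]]
1.4 [[503.22 199.68]]
1.5 [[515.57 173.29]]
1.6 [[527.09 145.22]]
1.7 [[537.35 116.32]]
1.8 [[545.93  87.53]]
1.9 [[552.51  59.86]]
CART
parts 4080 [460.15 171.42   2.5 ] 0.8110204893574696
top 1659 [451.5  175.96   2.48] 0.8401826484018264
```

```bash
cat >> fit.py <<'E'
    im[...]=np.clip((im/255.)**.6*255,0,255)
    ct,_=cv2.findContours(m,0,1); cv2.drawContours(im,ct,-1,(255,255,0),1)
    cv2.polylines(im,[cv2.convexHull(w2px(P,pp,cyl(*r.x)).round().astype(np.int32))],True,(0,255,0),1)
    if nm=="parts": o1=cv2.resize(im[180:310,270:430],None,fx=3,fy=3,interpolation=0)
    else: o2=cv2.resize(im[190:320,210:340],None,fx=2.4,fy=2.4,interpolation=0)
o=np.zeros((400,800,3),np.uint8);o[:390,:480]=o1;o[:312,485:485+312]=o2;cv2.imwrite("pics/fit.png",o)
E
python3 fit.py>/dev/null; python3 -c "
from h import *
print(viewer.camera_params('wrist').keys())"
```

```text
dict_keys(['fx', 'fy', 'cx', 'cy', 'tool_from_camera'])
```

View pics/fit.png

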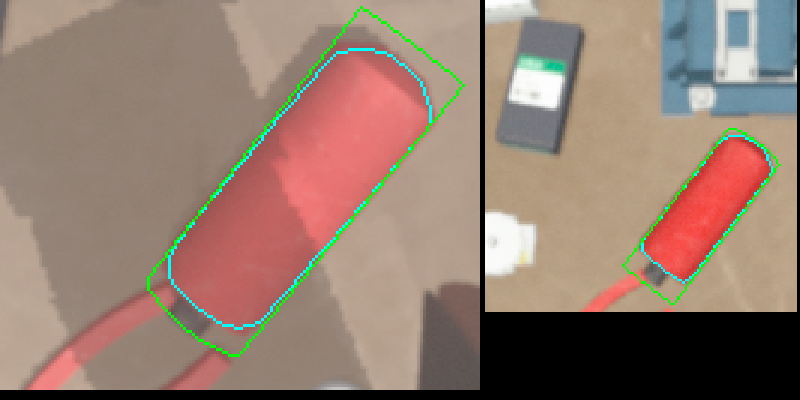

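The 145 mm includes the thin nose, and the red body is shorter. I'll refit with the body length free and check the clearance to the vise.

```bash
cat > fit2.py <<'E'
from h import *
from scipy.optimize import minimize
p=viewer.camera_params("wrist");top=viewer.camera_params("top");Pp=np.load("parts.npy")
def cyl(x,y,a,L):
    th=np.linspace(0,2*np.pi,40,endpoint=False); e=np.array([np.cos(a),np.sin(a),0]);n=np.array([-e[1],e[0],0])
    C=lambda r,s:np.array([x,y,26])+s*e+r*(np.cos(th)[:,None]*n+np.sin(th)[:,None]*[0,0,1])
    return np.r_[C(26,-L/2+4),C(22,-L/2),C(26,L/2-4),C(22,L/2)]
for nm,im,P,pp in (("parts","pics/parts.png",Pp,p),("top","pics/top0.png",top["pose"],top)):
    h=cv2.cvtColor(cv2.imread(im),cv2.COLOR_BGR2HSV)
    m=(((h[...,0]<8)|(h[...,0]>172))&(h[...,1]>150)&(h[...,2]>60)).astype(np.uint8)
    m=cv2.morphologyEx(m,cv2.MORPH_OPEN,cv2.getStructuringElement(2,(11,)*2 if nm=="parts" else (5,5)))
    n,l,st,ce=cv2.connectedComponentsWithStats(m); i=np.argmin(np.hypot(*(ce-w2px(P,pp,[[455,169,26]])).T)); m=(l==i).astype(np.uint8)
    def cost(v):
        z=np.zeros(m.shape,np.uint8); cv2.fillConvexPoly(z,cv2.convexHull((w2px(P,pp,cyl(*v))*16).round().astype(np.int32)),1,shift=4)
        return 1-(z&m).sum()/(z|m).sum()
    x0=np.array([455,169,2.5,125]); r=minimize(cost,x0,method="Nelder-Mead",options=dict(initial_simplex=np.r_[[x0],x0+np.diag([12,12,.15,12])]))
    x,y,a,L=r.x; print(nm,r.x,1-r.fun,"-x end",np.array([x,y])-L/2*np.array([np.cos(a),np.sin(a)]),"mid145",np.array([x,y])+(72.5-L/2)*np.array([np.cos(a),np.sin(a)]))
print("nose tip",px2w(Pp,p,[(334,289)],26),"vise base corner",px2w(Pp,p,[(338,175)],0),px2w(Pp,p,[(375,155),(390,158)],50))
print("vise top",px2w(top["pose"],top,[(285,237)],0))
E
python3 fit2.py
```

```text
parts [460.07 171.11   2.47 126.29] 0.941747572815534 -x end [509.62 131.97] mid145 [452.73 176.91]
top [457.92 170.88   2.47 126.78] 0.9639115250291036 -x end [507.69 131.63] mid145 [450.76 176.53]
nose tip [[395.75 215.68  26.  ]] vise base corner [[541.32 210.89   0.  ]] [[566.5  171.97  50.  ]
 [563.2  154.92  50.  ]]
vise top [[542.41 207.33   0.  ]]
```

```bash
cat >> h.py <<'E'
C=np.array([478.5,-169.8]); YAW=-.257
def case(x,y): 
    c,s=np.cos(YAW),np.sin(YAW); return C+np.array([c*x-s*y,s*x+c*y])
def tocase(X):
    c,s=np.cos(YAW),np.sin(YAW); d=np.asarray(X)[...,:2]-C; return np.c_[d@[c,s],d@[-s,c]]
def say(t): 
    s=env.read_state(); print(t,round(s["time_s"],1),s["tool_pos"],"w",round(s["width"],1),"gf",round(s["grip_force"],1),"F",s["force"])
E
python3 - <<'E'
from h import *
p=viewer.camera_params("wrist");Pc=np.load("case.npy")
z=lambda l:(np.array(l)-[308,0])/2+[205,85]
print("divider",tocase(px2w(Pc,p,z([(574,97),(507,352)]),37)))
print("ribs",tocase(px2w(Pc,p,z([(456,83),(404,305),(516,100),(462,320)]),17)))
print("rim",tocase(px2w(Pc,p,z([(388,33),(762,138),(668,417),(326,332)]),70)))
q=down(2.47); g=[452,177]
env.reach([*g,200],q); env.move_l([*g,89],rate=100); set_gripper(0); say("grip")
env.move_l([*g,220],rate=150); say("lift")
P=wpose(); cv2.imwrite("pics/held.png",viewer.camera("wrist"))
E
```

```text
divider [[ 85.44  -0.9 ]
 [-79.83  -0.94]]
ribs [[ 76.    71.78]
 [-71.56  73.53]
 [ 75.66  33.1 ]
 [-71.82  33.36]]
rim [[  89.87  106.8 ]
 [  89.06 -107.94]
 [ -85.12 -106.96]
 [ -84.98  108.79]]
grip 9.0 [452.08 177.04  89.11] w 52.1 gf 30.0 F [ 0.39 -0.24  1.9 ]
lift 10.1 [451.41 176.77 219.24] w 51.8 gf 30.0 F [-0.19 -0.69 -3.3 ]
```

```bash
sed -i 's/^C=.*/C=np.array([479.8,-170.6]); YAW=-.257/' h.py; python3 - <<'E'
from h import *
q=down(YAW); t=case(0,53.5)
env.reach([*t,220],q); env.move_l([*t,125],rate=120); env.hold(.2); say("above")
print(env.move_l([*t,97],rate=25,f_stop=4)); say("down")
P=wpose(); np.save("pl.npy",P); cv2.imwrite("pics/placed.png",viewer.camera("wrist"))
E
```

```text
above 13.1 [ 493.87 -118.97  125.75] w 51.4 gf 30.0 F [-0.65 -0.39 -3.71]
True
down 14.0 [ 493.45 -118.62  100.77] w 51.9 gf 30.0 F [1.2  1.78 3.2 ]
```

View pics/placed.png

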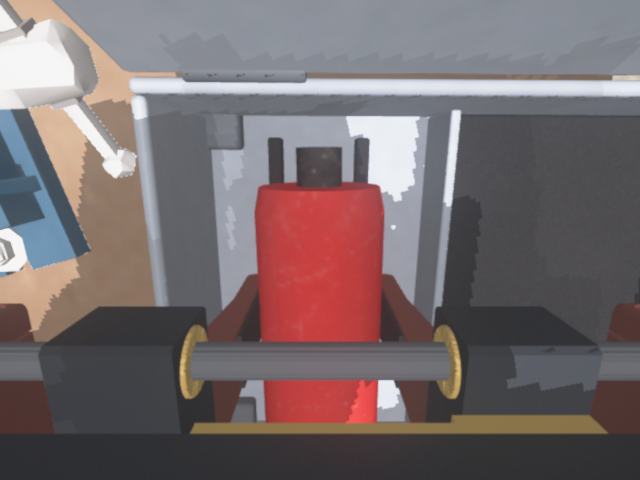

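The cartridge is seated and centred: the ribs are at u=276 and 362 and its axis is at u=320. The nose points to the hinge, with its tip at about (319,149).

```bash
python3 - <<'E'
from h import *
p=viewer.camera_params("wrist")
P=np.load("pl.npy"); print("nose top",tocase(px2w(P,p,[(319,149)],45)),"wall inner top", tocase(px2w(P,p,[(319,94)],70)))
t=case(0,53.5)
print(env.move_l([*t,98.5],rate=15,f_stop=5)); set_gripper(64); env.hold(.2); say("rel")
env.move_l([*t,230],rate=150)
g=np.array([565.5,313]); q=down(-.175+np.pi)
env.reach([*g,200],q); env.move_l([*g,86],rate=110,f_stop=15); set_gripper(0); say("grip")
env.move_l([*g,230],rate=150); say("lift")
t=case(0,-53.5)
env.reach([*t,230],down(YAW+np.pi)); env.move_l([*t,135],rate=120); env.hold(.2); say("above")
print(env.move_l([*t,108],rate=25,f_stop=4)); say("down")
np.save("pl2.npy",wpose()); cv2.imwrite("pics/placed2.png",viewer.camera("wrist"))
E
```

```text
nose top [[70.48 54.08]] wall inner top [[85.96 54.  ]]
True
rel 14.8 [ 493.76 -118.25   99.31] w 64.3 gf 0.0 F [-0.8   0.25 -1.  ]
grip 19.5 [565.92 313.34  86.81] w 51.4 gf 29.9 F [-1.05  1.5   4.48]
lift 20.6 [564.9  312.69 228.9 ] w 50.8 gf 29.9 F [-0.13 -0.92 -3.01]
above 23.8 [ 466.6  -222.54  135.76] w 51.2 gf 29.9 F [-0.04 -0.03 -1.55]
True
down 24.6 [ 466.1  -222.31  111.69] w 50.9 gf 30.0 F [0.19 0.37 3.5 ]
```

View pics/placed2.png

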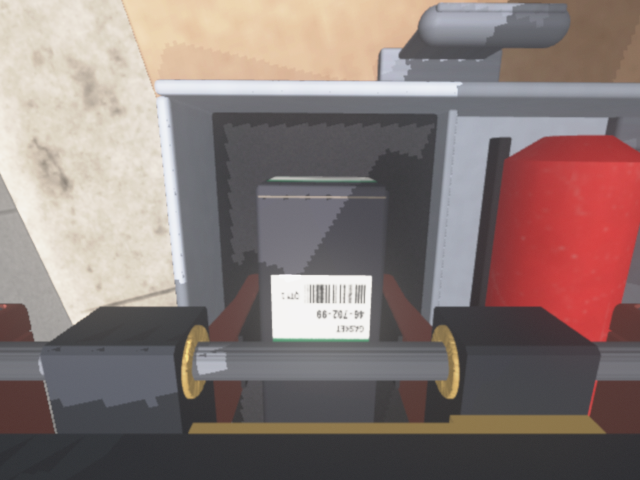

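The box lies flat on the pad, centred between the bay walls, with its -x top edge at v≈184.

```bash
python3 - <<'E'
from h import *
p=viewer.camera_params("wrist")
P=np.load("pl2.npy"); print("box end",tocase(px2w(P,p,[(260,185),(385,185)],61)),"wall",tocase(px2w(P,p,[(310,96)],70)))
t=case(0,-53.5)
print(env.move_l([*t,109.5],rate=15,f_stop=5)); set_gripper(62); env.hold(.2); say("rel")
env.move_l([*t,370],rate=200); set_gripper(0)
q=down(YAW+np.pi)
env.reach([*case(180,0),370],q); say("behind")
cv2.imwrite("pics/behind.png",viewer.camera("side")); cv2.imwrite("pics/behind_t.png",viewer.camera("top"))
print(env.move_l([*case(180,0),297],rate=100,f_stop=6)); say("low")
a,b=cv2.imread("pics/behind.png"),cv2.imread("pics/behind_t.png")
o=np.hstack([cv2.resize(a[200:430,130:430],(390,300)),cv2.resize(b[80:380,290:640],(400,343))[:300]]); cv2.imwrite("pics/beh2.png",o)
E
```

```text
box end [[-55.26 -75.64]
 [-55.27 -29.43]] wall [[-84.65 -56.71]]
True
rel 25.5 [ 466.15 -222.29  110.82] w 62.1 gf 0.0 F [-0.25  0.22  0.29]
behind 28.7 [ 652.94 -216.31  369.42] w 0.8 gf 0.0 F [-0.95 -0.14  0.67]
False
low 29.7 [ 654.26 -216.48  297.65] w 0.5 gf 0.0 F [-0.25 -0.4  -0.24]
```

View pics/beh2.png

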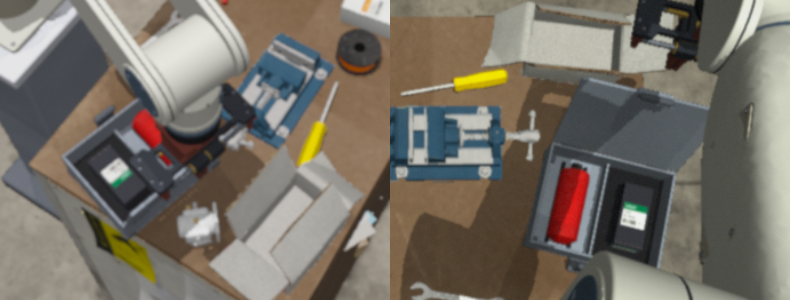

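Both parts sit in their bays and the gripper is behind the lid. Next I'll sweep the lid down along its arc.

```bash
python3 - <<'E'
from h import *
def tcp(th,r=160,d=0): return [*case(100-r*np.cos(th)+6*np.sin(th),0),150+r*np.sin(th)+6*np.cos(th)+d]
env.move_l(tcp(1.88),rate=90,f_stop=25)
for th in np.r_[np.arange(1.75,.3,-.15),.25,.15]:
    if env.move_l(tcp(th),rate=100 if th>.35 else 50,f_stop=30): say("STOP %.2f"%th); break
    f=env.read_state()["force"]; print(round(th,2),f)
say("end"); cv2.imwrite("pics/lid.png",viewer.camera("top"))
E
```

```text
1.75 [0.35 0.02 0.4 ]
1.6 [ 0.44  0.03 -0.53]
1.45 [ 0.35 -1.04  1.01]
1.3 [ 0.05 -0.34 -0.25]
1.15 [ 0.6  -0.57  0.42]
1.0 [ 0.29 -0.71 -0.18]
0.85 [0.28 0.16 0.07]
0.7 [-0.13 -0.59 -0.  ]
0.55 [ 0.5   0.42 -0.5 ]
0.4 [0.1  0.35 0.63]
0.25 [ 0.02 -0.59  0.22]
0.15 [ 0.02  0.59 -0.28]
end 35.1 [ 424.09 -155.92  179.47] w -0.0 gf 0.0 F [ 0.02  0.59 -0.28]
```

```bash
python3 - <<'E'
import cv2,numpy as np
from h import *
o=np.hstack([cv2.resize(cv2.imread("pics/lid.png")[100:360,380:640],(390,390)),cv2.resize(viewer.camera("side")[200:430,130:430],(390,299)).copy().__array__() if 0 else cv2.copyMakeBorder(cv2.resize(viewer.camera("side")[200:430,130:430],(390,299)),0,91,0,0,0)])
cv2.imwrite("pics/lid2.png",o)
E
```

```text
(no output)
```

View pics/lid2.png

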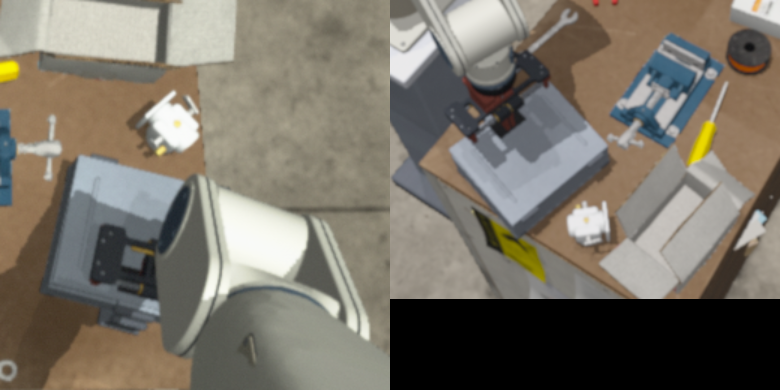

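The lid followed the arc and is nearly shut. Now I'll press on the thumb pad.

```bash
python3 - <<'E'
from h import *
t=case(-62,0)
for z in (172,167,162,159,157,155,153):
    st=env.move_l([*t,z],rate=25,f_stop=32); say(f"{z} {st}")
    if st: break
env.hold(.3); say("held")
E
```

```text
172 False 35.7 [ 419.61 -154.77  171.84] w 0.8 gf 0.0 F [ 0.21 -0.32  0.41]
167 False 36.1 [ 420.03 -154.94  167.64] w 0.8 gf 6.2 F [-3.24  0.99 13.02]
162 False 36.4 [ 419.62 -154.81  162.14] w 1.1 gf 3.2 F [-2.43  0.55  5.78]
159 False 36.7 [ 419.83 -154.83  158.83] w 0.4 gf 0.0 F [-0.48  1.03 -0.14]
157 False 37.0 [ 419.92 -154.86  156.9 ] w 0.2 gf 0.0 F [-0.12  0.19  0.22]
155 False 37.2 [ 419.95 -154.89  156.36] w 0.3 gf 12.0 F [-4.53  2.39 24.27]
153 False 37.5 [ 420.   -154.9   155.89] w 0.4 gf 24.7 F [-11.13   4.45  50.  ]
held 37.8 [ 420.01 -154.88  155.89] w 0.4 gf 24.5 F [-11.65   4.71  49.04]
```

Contact came at 12–13 N, then the catch snapped and the pad now resists firmly at tip height 77 mm. I'll retreat and check that the lid is down before signing off.

```bash
python3 - <<'E'
from h import *
t=case(-62,0)
env.move_l([*t,160],rate=30); env.move_l([*t,300],rate=150); env.reach([*case(-20,0),400],down(YAW+np.pi)); env.hold(.3); say("up")
np.save("fin.npy",wpose()); cv2.imwrite("pics/fin.png",viewer.camera("wrist"))
E
```

```text
up 40.0 [ 459.85 -165.32  398.79] w 0.3 gf 0.0 F [ 0.07  0.15 -0.88]
```

View pics/fin.png

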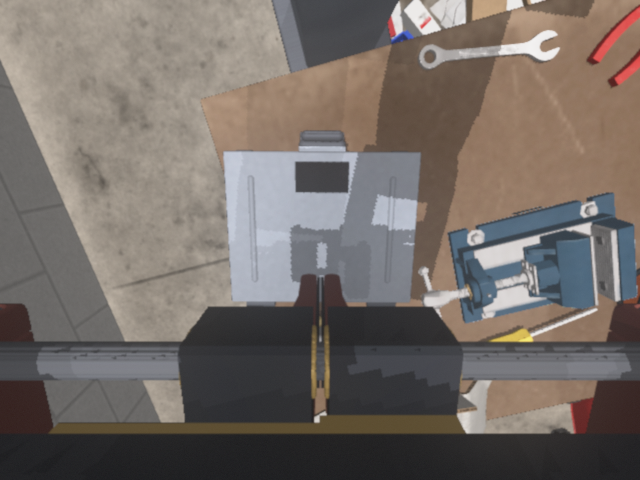

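The lid is shut and flat on the case, with its free edge at v≈152 by the catch at (322,140). The vise and wrench look undisturbed.

```bash
python3 -c "
from h import *
print(workorder.sign_off())"
```

```text
the job is handed in; nothing more can be done
None
```

The cartridge and long box are in their bays, the lid is shut with its catch snapped, and the job was handed in at about 40 s; no verdict was returned.

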